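# Lay the stacked cooling fans on their heatsinks

### The job

Four new cooling fans stand in a stack, and four circuit boards each carry a bare heatsink that is waiting for its fan. Take the stack apart from the top down and set each fan, one after another, flat on top of the heatsink of its own size, centred and square with it, ready for the screws. Set the fans down and let none of them fall, and leave the multimeter and the screwdriver where they lie.

Things in the scene. Friction and masses are not known exactly. Their poses are not given: they have to be found in the camera images.
- fan40: The 40 mm cooling fan, loose: a red square frame 40 x 40 mm and 20 mm high with straight solid sides, black blades, white hub sticker, about 30 g. At the start it lies on top of the stack, on the blue 50 mm fan, each fan a few mm off centre and slightly turned on the next. Origin: centre of its underside; x and y run along the frame's sides, z up.
- fan50: The 50 mm cooling fan, loose: a blue square frame 50 x 50 mm and 20 mm high with straight solid sides, black blades, white hub sticker, about 42 g. At the start it lies in the stack on the black 60 mm fan, each fan a few mm off centre and slightly turned on the next. Origin: centre of its underside; x and y run along the frame's sides, z up.
- fan60: The 60 mm cooling fan, loose: a black square frame 60 x 60 mm and 25 mm high with straight solid sides, black blades, yellow hub sticker, about 65 g. At the start it lies in the stack on the white 70 mm fan, each fan a few mm off centre and slightly turned on the next. Origin: centre of its underside; x and y run along the frame's sides, z up.
- fan70: The 70 mm cooling fan, loose: a white square frame 70 x 70 mm and 25 mm high with straight solid sides, grey blades, white hub sticker, about 85 g. At the start it lies at the bottom of the stack, flat on the bench mat, each fan a few mm off centre and slightly turned on the next. Origin: centre of its underside; x and y run along the frame's sides, z up.
- sink40: The 40 mm heatsink: a gold-coloured finned block 40 x 40 mm at the middle of a green circuit board (94 x 80 mm); board and heatsink are fixed and do not move. Place of the 40 mm fan. Origin: on the bench below the heatsink's centre; x along its fins, y across them, z up. Its 8 fins end in a flat top 26 mm above the origin; the board's other parts stay below 17 mm.
- sink50: The 50 mm heatsink: a copper-coloured finned block 50 x 50 mm at the middle of a green circuit board (100 x 86 mm); board and heatsink are fixed and do not move. Place of the 50 mm fan. Origin: on the bench below the heatsink's centre; x along its fins, y across them, z up. Its 10 fins end in a flat top 32 mm above the origin; the board's other parts stay below 17 mm.
- sink60: The 60 mm heatsink: a black finned block 60 x 60 mm at the middle of a green circuit board (104 x 92 mm); board and heatsink are fixed and do not move. Place of the 60 mm fan. Origin: on the bench below the heatsink's centre; x along its fins, y across them, z up. Its 12 fins end in a flat top 40 mm above the origin; the board's other parts stay below 17 mm.
- sink70: The 70 mm heatsink: a plain silver aluminium finned block 70 x 70 mm at the middle of a green circuit board (108 x 100 mm); board and heatsink are fixed and do not move. Place of the 70 mm fan. Origin: on the bench below the heatsink's centre; x along its fins, y across them, z up. Its 13 fins end in a flat top 48 mm above the origin; the board's other parts stay below 17 mm.
- multimeter: Orange multimeter lying face up beside the boards, 185 x 88 mm, 45 mm high, 400 g; a bystander, to be left alone. Origin: centre of its underside, x along its length.
- screwdriver: Red-handled screwdriver, 190 mm long, lying on the bench beside the boards, 26 mm high; a bystander, to be left alone. Origin: on the bench under the middle of its length, x along its length towards the tip.
There are look-alikes about, which are no part of the job. What is meant by the fan50 is not green, and is the larger of those in its own colour. Leave any brown or purple look-alike of the fan70 alone.

How it is judged:
On the way, in this order (a step that is already met when the one before it is completed fails the run):
1. the 40 mm fan lies released on the 40 mm heatsink (horizontal distance between fan40 and sink40 below 0.008 m and z of fan40 in the frame of sink40 between 0.023 and 0.029 m and angle between fan40's own z axis and vertical below 0.08 rad and (angle between the x axis of fan40 and the x axis of sink40, either way round below 0.17 rad or angle between the x axis of fan40 and the y axis of sink40, either way round below 0.17 rad) and linear speed of fan40 below 0.02 m/s and angular speed of fan40 below 0.2 rad/s and contact force between the fingers and fan40 below 0.1 N), for 0.2 s.
2. the 50 mm fan lies released on the 50 mm heatsink (horizontal distance between fan50 and sink50 below 0.008 m and z of fan50 in the frame of sink50 between 0.029 and 0.035 m and angle between fan50's own z axis and vertical below 0.08 rad and (angle between the x axis of fan50 and the x axis of sink50, either way round below 0.17 rad or angle between the x axis of fan50 and the y axis of sink50, either way round below 0.17 rad) and linear speed of fan50 below 0.02 m/s and angular speed of fan50 below 0.2 rad/s and contact force between the fingers and fan50 below 0.1 N), for 0.2 s.
3. the 60 mm fan lies released on the 60 mm heatsink (horizontal distance between fan60 and sink60 below 0.008 m and z of fan60 in the frame of sink60 between 0.037 and 0.043 m and angle between fan60's own z axis and vertical below 0.08 rad and (angle between the x axis of fan60 and the x axis of sink60, either way round below 0.17 rad or angle between the x axis of fan60 and the y axis of sink60, either way round below 0.17 rad) and linear speed of fan60 below 0.02 m/s and angular speed of fan60 below 0.2 rad/s and contact force between the fingers and fan60 below 0.1 N), for 0.2 s.
4. the 70 mm fan lies released on the 70 mm heatsink (horizontal distance between fan70 and sink70 below 0.008 m and z of fan70 in the frame of sink70 between 0.045 and 0.051 m and angle between fan70's own z axis and vertical below 0.08 rad and (angle between the x axis of fan70 and the x axis of sink70, either way round below 0.17 rad or angle between the x axis of fan70 and the y axis of sink70, either way round below 0.17 rad) and linear speed of fan70 below 0.02 m/s and angular speed of fan70 below 0.2 rad/s and contact force between the fingers and fan70 below 0.1 N), for 0.2 s.
At the end, for the whole second after the job is handed in: Each of the four fans rests flat on the fin tops of the heatsink of its own size (underside within 3 mm of that height, tilt under 0.08 rad), its centre within 8 mm of the heatsink's centre, its sides within 0.17 rad of the heatsink's sides (any quarter turn), released and at rest (horizontal distance between fan40 and sink40 below 0.008 m and z of fan40 in the frame of sink40 between 0.023 and 0.029 m and angle between each of fan40, fan50, fan60, fan70's own z axis and vertical below 0.08 rad and (angle between the x axis of fan40 and the x axis of sink40, either way round below 0.17 rad or angle between the x axis of fan40 and the y axis of sink40, either way round below 0.17 rad) and linear speed of each of fan40, fan50, fan60, fan70 below 0.02 m/s and angular speed of each of fan40, fan50, fan60, fan70 below 0.2 rad/s and horizontal distance between fan50 and sink50 below 0.008 m and z of fan50 in the frame of sink50 between 0.029 and 0.035 m and (angle between the x axis of fan50 and the x axis of sink50, either way round below 0.17 rad or angle between the x axis of fan50 and the y axis of sink50, either way round below 0.17 rad) and horizontal distance between fan60 and sink60 below 0.008 m and z of fan60 in the frame of sink60 between 0.037 and 0.043 m and (angle between the x axis of fan60 and the x axis of sink60, either way round below 0.17 rad or angle between the x axis of fan60 and the y axis of sink60, either way round below 0.17 rad) and horizontal distance between fan70 and sink70 below 0.008 m and z of fan70 in the frame of sink70 between 0.045 and 0.051 m and (angle between the x axis of fan70 and the x axis of sink70, either way round below 0.17 rad or angle between the x axis of fan70 and the y axis of sink70, either way round below 0.17 rad)); the robot touches nothing.
It fails at once if the multimeter is pushed more than 20 mm (distance of multimeter from where it was at the start of the episode above 0.02 m).
It fails at once if the screwdriver is pushed more than 20 mm (distance of screwdriver from where it was at the start of the episode above 0.02 m).
It fails at once if a fan falls (moves faster than 0.7 m/s out of the fingers) ((linear speed of fan40 above 0.7 m/s and contact force between the fingers and fan40 below 0.05 N) or (linear speed of fan50 above 0.7 m/s and contact force between the fingers and fan50 below 0.05 N) or (linear speed of fan60 above 0.7 m/s and contact force between the fingers and fan60 below 0.05 N) or (linear speed of fan70 above 0.7 m/s and contact force between the fingers and fan70 below 0.05 N)).
It also fails if it takes over 112 s, if anything falls off the work surface, if the arm or the gripper's body presses on something with over 40 N, if the wrist force passes 120 N, or if a joint passes its speed limit or range.

### The arm

A 6-joint arm with a two-finger parallel gripper is mounted at the origin on the work surface. World frame = base frame: x ahead of the robot, y to its left, z up, the work surface at z = 0. Lengths are in m, angles in rad, forces in N, time in s.
With the tool pointing down it reaches from about 0.375 to 0.9 m from the base axis. Payload 3.1 kg.
Tool frame: the origin (TCP) lies at the centre of the arm's flange, where the gripper is bolted on; the fingertips stand robot.tip_extent ahead of it and the grasp point (between the pads) lies 164 mm ahead of it (robot.tip_extent is the distance from the TCP to the fingertips, in m); z points along the fingers, y is the line along which they close (so a half turn about z gives the same grasp; the last joint's range is limited). The gripper opens to 87 mm and grips with 3 to 60 N. Pads are 19 mm wide; open, the fingers measure 117 mm over their backs; the gripper's body (75 mm by 190 mm) begins 51 mm behind the grasp point.
Start: joints at [1.137, 0.527, 1.433, -0, 1.181, -0.178], TCP at [0.157, 0.605, 0.405] pointing down, gripper open.
Joint ranges: [-3.08, 3.08], [-0.75, 2.2], [0.22, 2.44], [-1.43, 4.57], [0, 2.65], [-2.85, 2.85]. Speed limits (rad/s): [2.79, 2.79, 3.14, 3.14, 3.14, 3.14].

### API

Orientations are given as a unit quaternion [x, y, z, w].
In Python, from rig import get_obs, camera, hand_in, cut_out, robot gives the robot as it stands.
- The arm moves only by the tool step_arm, never from a script. Its argument "rows" is a list of rows, each a list of 6 numbers: the shift along the world's x, y, z in m, then the turn, a rotation vector about the world's x, y, z in degrees. A call has 1 to 12 rows; each row shifts and turns the commanded pose from where the row before left it; what a row does not reach is not made up. A row lasts 1/8 s, in which the tool goes at most 62.5 mm and 10.7 degrees, less where a joint would pass 70% of its speed; a pose out of reach is approached as far as the arm can. A call is refused whole if a number of a shift passes 0.0625 or a number of a turn 10.7, either way. A call with a gripper value outside its range is refused whole. "jaw" is the finger opening in m, from 0 to 0.087, set as the call begins (left out, the last holds). The fingers move at their own pace and stop on an object; "squeeze" is the grip in N (left out, the last holds). Time passes only in rows, so rows that do not move let the fingers close. It gives the time, the measured TCP pose, the force, the opening and the grip force at its end, in the units of the state.
- get_obs(): the state, without advancing time (a new reading comes with each control period).
- camera(name): name is "side" or "top"; returns a dict with "pixels" (400x640x3 uint8, blue, green, red), "depth" (400x640 float32, m along the optical axis (not along the pixel's ray), 0 where there is no reading), "fov_y" (degrees; the focal length in pixels is half the picture's height over the tangent of half this angle, whatever the lens; pixels are square), "cx", "cy" (the principal point, pixels), "extrinsics" (4x4, takes a point from camera to world coordinates). Camera axes: x right, y up, looking along -z (the intrinsics and any distortion apply to the point x, -y, -z); pixel columns grow to the right and rows downward; lengths in m; the calibration is good to about 2 mm. A picture is of the moment at which its call begins.
- hand_in(): hands the job in; it is judged then, once.
Trained networks look in the newest picture that a camera, given by its name, has taken for a name from the list of things; names that differ only in an ending like _2 or _b are one class to them, and where a whole thing is asked for, a point or a joint stands for the part that bears it (a point fixed in the world has none). Each returns a list of dicts, best first, with "confidence" (0 to 1); they miss things now and then, are a little off and sometimes report something else, mostly with a low value. They report only what shows in the picture. A call takes as long as a camera call. They do not tell look-alikes from the thing itself.
- cut_out(label, camera): "region" (400x640 bool, what is visible of it) and "extent" ([centre column, centre row, width, height] in pixels, round what is visible of it).
The state is a dict: "time": time; "q": joint angles; "joint_velocities": joint speeds; "joint_torque": joint torques, N m; "position": TCP position; "tool_rot": TCP orientation; "ft_force": force on the tool from outside, world axes, zero at the start; "moment": the same for the moment, N m; "grip_width": finger opening in m; "grip_force": force on a finger pad.
Only numpy, scipy, OpenCV 4.12 (cv2) and the standard library are available. Lean on these libraries where they do the work, as an engineer would, in place of code of your own. Each camera call takes 0.05 s, during which the arm holds its last target. There are 200 camera calls.

## Working session

There is one attempt and no reset: what is moved stays moved. The work goes in short steps, Python scripts to look and compute and a tool call to move; the robot and the scene stay as the last step left them, time stands still between calls to the robot, and variables do not carry over. Pictures are saved under pics/ and viewed, at most 14 in all, crops included, and the job is handed in when it is done.

Besides the shell and the picture viewer there is one more tool, called after ">>>" as name(argument=value, ...) on one line, values as JSON. step_arm: Moves the arm, as the interface text tells. Its arguments: {"type":"object","properties":{"rows":{"type":"array"},"jaw":{"type":"number"},"squeeze":{"type":"number"}},"required":["rows"]}

```bash
ls; mkdir -p pics; python3 - <<'E'
from rig import get_obs,camera,robot
import cv2,numpy as np
print(robot.tip_extent)
for n in("top","side"):
    c=camera(n); cv2.imwrite(f"pics/{n}0.png",c["pixels"]); print(n,c["fov_y"],c["cx"],c["cy"],[k for k in c]); print(np.round(c["extrinsics"],3)); np.savez(n+".npz",**c)
print(get_obs())
E
```

```text
pics
0.1822
top 53.938647004327805 320.1926619401196 200.2383836410189 ['pixels', 'depth', 'fov_y', 'cx', 'cy', 'extrinsics']
[[ 0.01   0.982 -0.191  0.396]
 [-1.     0.01   0.002  0.008]
 [ 0.003  0.191  0.982  1.054]
 [ 0.     0.     0.     1.   ]]
side 54.372656451940124 312.35926601219575 193.20283652638432 ['pixels', 'depth', 'fov_y', 'cx', 'cy', 'extrinsics']
[[ 0.974  0.161 -0.161  0.48 ]
 [-0.227  0.711 -0.666 -0.596]
 [ 0.007  0.685  0.728  0.742]
 [ 0.     0.     0.     1.   ]]
{'time': 0.1, 'q': array([ 1.13752986e+00,  5.28339399e-01,  1.43374465e+00, -1.88114439e-05,
        1.18142745e+00, -1.78508621e-01]), 'joint_velocities': array([ 0.0005397 , -0.00239048, -0.00231525, -0.00125451,  0.00134493,
       -0.00137118]), 'joint_torque': array([ 4.46950553e-04, -4.40984917e+01, -1.77149445e+01,  6.35402952e-02,
        5.33902121e-02, -5.10982215e-05]), 'position': array([0.15735518, 0.60455101, 0.40389932]), 'tool_rot': array([ 1.27031131e-01,  9.91898267e-01, -9.17507448e-04, -2.80626253e-04]), 'ft_force': array([ 0.14437831, -0.47231529,  0.05930435]), 'moment': array([ 0.01648963,  0.04035542, -0.03726154]), 'grip_force': 0.0, 'grip_width': 0.0869515713758936}
```

View pics/top0.png

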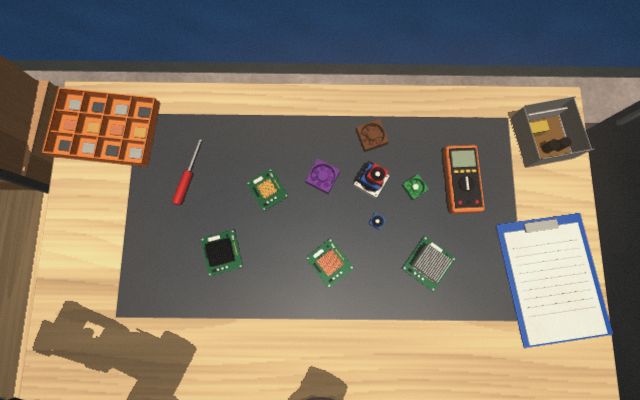

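View pics/side0.png

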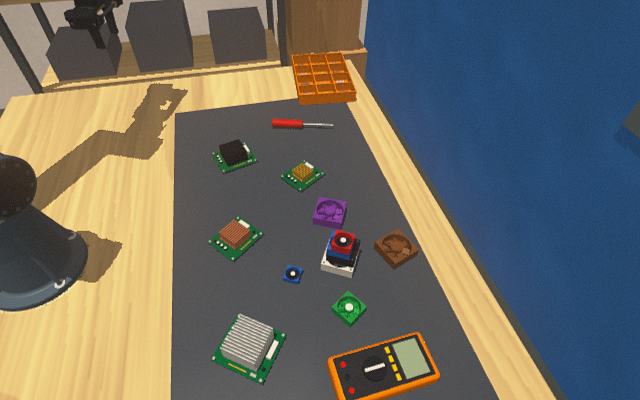

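```bash
cat > h.py <<'E'
import numpy as np,cv2
from scipy.optimize import minimize
from rig import get_obs,camera,cut_out
def cloud(c):
    d=c["depth"];f=d.shape[0]/2/np.tan(np.radians(c["fov_y"])/2)
    v,u=np.mgrid[:d.shape[0],:d.shape[1]]
    P=np.stack([(u-c["cx"])/f*d,-(v-c["cy"])/f*d,-d,np.ones_like(d)],-1)@np.array(c["extrinsics"]).T
    P=P[...,:3];P[d==0]=np.nan;return P
def fit(p,s):
    "square of side s around points p: count outside penalised"
    r=cv2.minAreaRect(p.astype(np.float32)*1000);c0=np.array(r[0])/1000
    best=None
    for a in np.arange(0,90,1.):
        t=np.radians(a);R=np.array([[np.cos(t),np.sin(t)],[-np.sin(t),np.cos(t)]])
        q=p@R.T;lo,hi=np.percentile(q,2,0),np.percentile(q,98,0)
        sc=np.prod(hi-lo)
        if best is None or sc<best[0]: best=(sc,a,R.T@((lo+hi)/2),hi-lo)
    return best[2],best[1],best[3],c0,r[1],r[2]
def loc(label,cam,P,z,s,reg=None,tol=.005):
    if reg is None:
        o=cut_out(label,cam)
        if not o: print(label,cam,"none");return
        for k in o: 
            m=k["region"];p=P[m];p=p[np.isfinite(p).all(1)]
            g=p[abs(p[:,2]-z)<tol]
            if len(g)<8: print(label,cam,round(k["confidence"],2),k["extent"],"n",len(g),np.round(np.median(p,0),3));continue
            report(label,cam,k,g,s)
def report(label,cam,k,g,s):
    c,a,w,c0,w0,a0=fit(g[:,:2],s)
    print(label,cam,round(k["confidence"],2),np.round(k["extent"]),"n",len(g),"z %.4f"%np.median(g[:,2]),"c",np.round(c,4),"ang",a,"size",np.round(w*1000,1),"| rect",np.round(c0,4),np.round(w0,1),round(a0,1))
E
python3 - <<'E'
from h import *
Z=dict(fan40=.09,fan50=.07,fan60=.05,fan70=.025,sink40=.026,sink50=.032,sink60=.04,sink70=.048)
for n in("top","side"):
    c=camera(n);P=cloud(c)
    for l,z in Z.items(): loc(l,n,P,z,int(l[-2:])/1000)
    for l in("multimeter","screwdriver"):
        for k in cut_out(l,n): print(l,n,k["confidence"],k["extent"],np.nanmedian(P[k["region"]],0))
E
```

```text
fan40 top 0.97 [373.9, 136.2, 31.5, 30.4] n 0 [ 0.784 -0.136  0.014]
fan40 top 0.93 [416.7, 189.6, 26.0, 25.3] n 0 [ 0.637 -0.251  0.01 ]
fan40 top 0.66 [371.6, 184.6, 31.8, 23.0] n 0 [ 0.631 -0.129  0.021]
fan40 top 0.62 [323.9, 176.6, 29.1, 36.6] n 0 [ 0.664 -0.001  0.014]
fan40 top 0.49 [363.0, 172.0, 15.7, 15.6] n 0 [ 0.659 -0.099  0.047]
fan40 top 0.48 [377. 176.  22.  19.] n 97 z 0.0872 c [ 0.6543 -0.1385] ang 58.0 size [39. 40.] | rect [ 0.6538 -0.1385] [40.4 41.1] 58.0
fan50 top 0.97 [373.9, 136.2, 31.5, 30.4] n 0 [ 0.784 -0.136  0.014]
fan50 top 0.93 [416.7, 189.6, 26.0, 25.3] n 0 [ 0.637 -0.251  0.01 ]
fan50 top 0.66 [371.6, 184.6, 31.8, 23.0] n 0 [ 0.631 -0.129  0.021]
fan50 top 0.62 [323.9, 176.6, 29.1, 36.6] n 0 [ 0.664 -0.001  0.014]
fan50 top 0.49 [363.0, 172.0, 15.7, 15.6] n 0 [ 0.659 -0.099  0.047]
fan50 top 0.48 [377. 176.  22.  19.] n 56 z 0.0724 c [ 0.653  -0.1399] ang 68.0 size [32.8 37.3] | rect [ 0.6531 -0.1398] [34.3 39. ] 63.6
fan60 top 0.97 [373.9, 136.2, 31.5, 30.4] n 0 [ 0.784 -0.136  0.014]
fan60 top 0.93 [416.7, 189.6, 26.0, 25.3] n 0 [ 0.637 -0.251  0.0
[... 6334 characters left out ...]
 47.  38.] n 314 z 0.0381 c [0.4585 0.2623] ang 15.0 size [57.1 60.4] | rect [0.4586 0.2621] [59.5 64.1] 16.7
sink60 side 0.58 [235.4, 238.5, 52.6, 39.8] n 0 [ 0.434 -0.034  0.011]
sink70 side 0.94 [249. 350.  72.  71.] n 862 z 0.0468 c [ 0.4357 -0.2855] ang 52.0 size [68.4 67.3] | rect [ 0.4354 -0.285 ] [70.8 70.5] 53.4
sink70 side 0.61 [302.9, 177.8, 44.7, 33.8] n 0 [0.629 0.139 0.009]
sink70 side 0.59 [235.7, 156.0, 46.6, 37.6] n 0 [0.458 0.244 0.017]
sink70 side 0.58 [235.4, 238.5, 52.6, 39.8] n 0 [ 0.434 -0.034  0.011]
multimeter side 0.55 [382.5, 365.1, 112.3, 69.6] [ 0.66188656 -0.38973018  0.03647477]
screwdriver side 0.86 [299.9, 123.1, 55.8, 12.7] [0.63964743 0.36885298 0.01703281]
```

>>> step_arm(rows=[[0.0249,-0.0372,-0.005,0,0,-0.87],[0.0249,-0.0372,-0.005,0,0,-0.87],[0.0249,-0.0372,-0.005,0,0,-0.87],[0.0249,-0.0372,-0.005,0,0,-0.87],[0.0249,-0.0372,-0.005,0,0,-0.87],[0.0249,-0.0372,-0.005,0,0,-0.87],[0.0249,-0.0372,-0.005,0,0,-0.87],[0.0249,-0.0372,-0.005,0,0,-0.87],[0.0249,-0.0372,-0.005,0,0,-0.87],[0.0249,-0.0372,-0.005,0,0,-0.87],[0.0249,-0.0372,-0.005,0,0,-0.87],[0.0249,-0.0372,-0.005,0,0,-0.87]], jaw=0.087)

```text
time: 2.7
position: [0.4572, 0.1571, 0.3448]
tool_rot: [0.217, 0.976, 0.0, 0.0]
ft_force: [0.4, 0.8, 0.1]
grip_width: 0.0868
grip_force: 0.0
```

>>> step_arm(rows=[[0.0249,-0.0372,-0.005,0,0,-0.87],[0.0249,-0.0372,-0.005,0,0,-0.87],[0.0249,-0.0372,-0.005,0,0,-0.87],[0.0249,-0.0372,-0.005,0,0,-0.87],[0.0249,-0.0372,-0.005,0,0,-0.87],[0.0249,-0.0372,-0.005,0,0,-0.87],[0.0249,-0.0372,-0.005,0,0,-0.87],[0.0249,-0.0372,-0.005,0,0,-0.87],[0,0,0,0,0,0],[0,0,0,0,0,0]])

```text
time: 3.95
position: [0.655, -0.1388, 0.3043]
tool_rot: [0.276, 0.961, 0.0, -0.001]
ft_force: [0.9, 0.9, 0.2]
grip_width: 0.0868
grip_force: 0.0
```

>>> step_arm(rows=[[0,-0.001,-0.012,0,0,0],[0,0,-0.012,0,0,0],[0,0,-0.012,0,0,0],[0,0,-0.012,0,0,0],[0,0,0,0,0,0]])

```text
time: 4.58
position: [0.655, -0.1399, 0.255]
tool_rot: [0.276, 0.961, 0.0, -0.002]
ft_force: [-0.1, 0.2, -0.5]
grip_width: 0.0868
grip_force: 0.0
```

>>> step_arm(rows=[[0,0,0,0,0,0],[0,0,0,0,0,0],[0,0,0,0,0,0],[0,0,0,0,0,0],[0,0,0,0,0,0],[0,0,0,0,0,0]], jaw=0.03, squeeze=8)

```text
time: 5.32
position: [0.6555, -0.1402, 0.2568]
tool_rot: [0.276, 0.961, -0.0, 0.0]
ft_force: [0.0, 0.1, -0.3]
grip_width: 0.04
grip_force: 8.0
```

>>> step_arm(rows=[[0,0,0.01,0,0,0],[0,0,0.03,0,0,0],[-0.0031,0.0362,0,0,0,-3.2],[-0.0031,0.0362,0,0,0,-3.2],[-0.0031,0.0362,0,0,0,-3.2],[-0.0031,0.0362,0,0,0,-3.2],[-0.0031,0.0362,0,0,0,-3.2],[-0.0031,0.0362,0,0,0,-3.2],[-0.0031,0.0362,0,0,0,-3.2],[-0.0031,0.0362,0,0,0,-3.2],[0,0,0,0,0,0],[0,0,0,0,0,0]])

```text
time: 6.82
position: [0.6308, 0.1492, 0.2972]
tool_rot: [0.481, 0.877, -0.0, 0.0]
ft_force: [-0.1, -0.2, 0.4]
grip_width: 0.04
grip_force: 8.0
```

```bash
python3 - <<'E'
from h import *
c=camera("side");P=cloud(c);cv2.imwrite("pics/s1.png",cv2.resize(c["pixels"][100:320,180:500],None,fx=2.4,fy=2.4))
c=camera("top");P=cloud(c);cv2.imwrite("pics/t1.png",cv2.resize(c["pixels"][110:300,180:500],None,fx=2.4,fy=2.4))
print(get_obs()["position"],get_obs()["tool_rot"])
E
```

```text
[0.63096531 0.14833921 0.29699383] [ 4.82120669e-01  8.76104787e-01 -6.37520107e-05  2.42942183e-04]
```

View pics/s1.png

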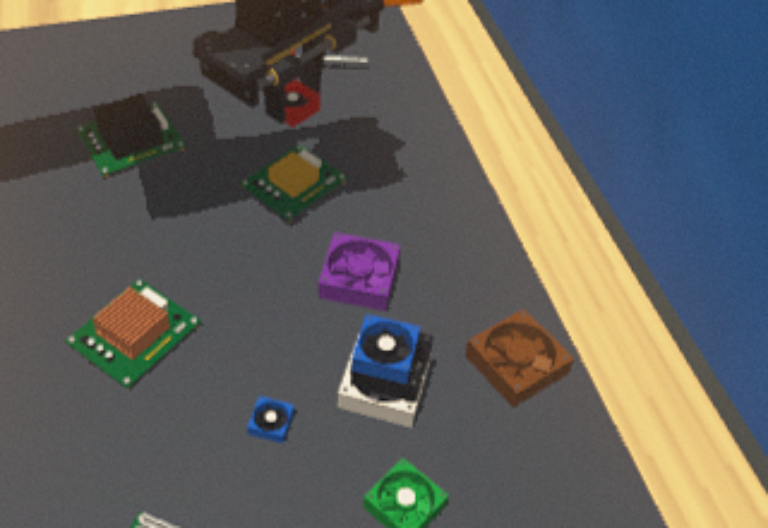

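>>> step_arm(rows=[[0,0.001,-0.03,0,0,0],[0,0,-0.025,0,0,0],[0,0,-0.015,0,0,0],[0,0,-0.007,0,0,0],[0,0,-0.006,0,0,0],[0,0,0,0,0,0],[0,0,0,0,0,0],[0,0,0,0,0,0]])

```text
time: 7.92
position: [0.6309, 0.1505, 0.2144]
tool_rot: [0.482, 0.876, 0.0, 0.0]
ft_force: [-0.5, -0.5, 0.2]
grip_width: 0.0402
grip_force: 8.0
```

>>> step_arm(rows=[[0,-0.001,-0.0015,0,0,0],[0,0,0,0,0,0],[0,0,0,0,0,0]])

```text
time: 8.3
position: [0.6309, 0.1495, 0.2127]
tool_rot: [0.482, 0.876, 0.0, 0.0]
ft_force: [0.2, 1.2, 3.7]
grip_width: 0.04
grip_force: 8.0
```

>>> step_arm(rows=[[0,0,0,0,0,0],[0,0,0,0,0,0],[0,0,0,0,0,0],[0,0,0,0,0,0]], jaw=0.065)

```text
time: 8.8
position: [0.6306, 0.1493, 0.212]
tool_rot: [0.482, 0.876, -0.0, -0.0]
ft_force: [-0.1, -0.2, 0.4]
grip_width: 0.0638
grip_force: 0.0
```

>>> step_arm(rows=[[0,0,0.005,0,0,0],[0,0,0.02,0,0,0],[0,0,0.035,0,0,0],[0,0,0.03,0,0,0],[-0.06,0,0,0,0,0],[-0.06,0,0,0,0,0],[-0.05,0,0,0,0,0],[0,0,0,0,0,0]], jaw=0.087)

```text
time: 9.8
position: [0.4562, 0.1496, 0.3033]
tool_rot: [0.481, 0.877, -0.001, -0.002]
ft_force: [0.8, -0.5, -0.5]
grip_width: 0.0869
grip_force: 0.0
```

```bash
python3 - <<'E'
from h import *
for n in("top","side"):
    c=camera(n);P=cloud(c);hsv=cv2.cvtColor(c["pixels"],cv2.COLOR_BGR2HSV)
    for k in cut_out("fan40",n):
        m=k["region"];p=P[m];p=p[np.isfinite(p).all(1)];x=np.median(p,0)
        for nm,cc,z,s in(("FAN40",(.631,.149),.046,.04),("FAN50",(.655,-.14),.07,.05)):
            if np.hypot(*(x[:2]-cc))<.03:
                g=p[abs(p[:,2]-z)<.006]
                if len(g)>20: report(nm,n,k,g,s)
    if n=="top":
        for k in cut_out("sink50",n):
            p=P[k["region"]];p=p[np.isfinite(p).all(1)];g=p[p[:,2]>.022]
            report("sink",n,k,g,.05)
    # stack by geometry
    for z,s in((.07,50),(.05,60),(.025,70)):
        m=(abs(P[...,2]-z)<.005)&(np.hypot(P[...,0]-.655,P[...,1]+.14)<.055)
        if m.sum()>20: report("stack%d"%s,n,dict(confidence=1,extent=[0]),P[m],s)
    cv2.imwrite(f"pics/{n}2.png",cv2.resize(c["pixels"][110:300,180:500],None,fx=2.4,fy=2.4))
E
```

```text
FAN50 top 0.93 [375. 179.  22.  20.] n 143 z 0.0672 c [ 0.6517 -0.1318] ang 60.0 size [46.6 48.7] | rect [ 0.6524 -0.1315] [48.4 50.6] 60.9
FAN40 top 0.81 [266. 187.  22.  17.] n 109 z 0.0438 c [0.6291 0.1511] ang 31.0 size [40.  38.7] | rect [0.629  0.1511] [41.3 39.6] 31.4
sink top 0.84 [428. 265.  54.  56.] n 824 z 0.0407 c [ 0.4334 -0.2812] ang 53.0 size [68.8 68.2] | rect [ 0.4332 -0.2818] [71.2 70.1] 53.6
sink top 0.81 [222. 268.  28.  18.] n 68 z 0.2900 c [0.4167 0.2088] ang 81.0 size [156.2  17.3] | rect [0.4168 0.2084] [159.3  18. ] 80.8
sink top 0.8 [269. 188.  46.  38.] n 18 z 0.0442 c [0.6294 0.1502] ang 32.0 size [41.3 39.8] | rect [0.6292 0.1504] [41.4 40.3] 32.1
sink top 0.8 [328. 264.  51.  48.] n 165 z 0.0299 c [ 0.4328 -0.0199] ang 37.0 size [47.5 49.1] | rect [ 0.4328 -0.0199] [49.2 49.9] 38.9
stack50 top 1 [0] n 148 z 0.0676 c [ 0.6525 -0.131 ] ang 59.0 size [48.9 48.8] | rect [ 0.6527 -0.1309] [49.7 50.6] 60.9
stack60 top 1 [0] n 174 z 0.0502 c [ 0.6608 -0.1284] ang 59.0 size [56.6 60.8] | rect [ 0.6602 -0.1291] [59.2 62.3] 58.6
stack70 top 1 [0] n 143 z 0.0234 c [ 0.6517 -0.1312] ang 60.0 size [67.5 65.7] | rect [ 0.6531 -0.1316] [68.9 68.7] 59.0
FAN40 side 0.8 [303. 166.  19.  18.] n 104 z 0.0435 c [0.631 0.146] ang 27.0 size [40.1 39.6] | rect [0.6312 0.1463] [40.6 40.7] 30.6
FAN50 side 0.67 [342. 247.  27.  24.] n 259 z 0.0686 c [ 0.6549 -0.135 ] ang 62.0 size [49.2 48.8] | rect [ 0.655  -0.1344] [52.2 49.8] 60.5
stack50 side 1 [0] n 258 z 0.0688 c [ 0.655  -0.1345] ang 62.0 size [49.8 49. ] | rect [ 0.6551 -0.1342] [51.8 49.8] 60.5
stack60 side 1 [0] n 209 z 0.0503 c [ 0.6626 -0.135 ] ang 61.0 size [58.  58.2] | rect [ 0.6635 -0.1328] [62.8 59.1] 59.0
stack70 side 1 [0] n 215 z 0.0246 c [ 0.6542 -0.1395] ang 60.0 size [60.6 69.6] | rect [ 0.6562 -0.1361] [72.1 70. ] 59.4
```

>>> step_arm(rows=[[0.0247,-0.0353,0,0,0,3.5],[0.0247,-0.0353,0,0,0,3.5],[0.0247,-0.0353,0,0,0,3.5],[0.0247,-0.0353,0,0,0,3.5],[0.0247,-0.0353,0,0,0,3.5],[0.0247,-0.0353,0,0,0,3.5],[0.0247,-0.0353,0,0,0,3.5],[0.0247,-0.0353,0,0,0,3.5],[0,0,0,0,0,0],[0,0,0,0,0,0]])

```text
time: 11.3
position: [0.6582, -0.1331, 0.3016]
tool_rot: [0.256, 0.967, 0.0, -0.001]
ft_force: [-0.3, -0.4, -0.1]
grip_width: 0.0868
grip_force: 0.0
```

>>> step_arm(rows=[[-0.0045,0,-0.02,0,0,0],[0,0,-0.02,0,0,0],[0,0,-0.015,0,0,0],[0,0,-0.01,0,0,0],[0,0,0,0,0,0],[0,0,0,0,0,0]])

```text
time: 12.05
position: [0.6541, -0.1331, 0.2377]
tool_rot: [0.255, 0.967, -0.0, 0.001]
ft_force: [0.6, -0.7, 0.2]
grip_width: 0.0871
grip_force: 0.0
```

>>> step_arm(rows=[[0,0,0,0,0,0],[0,0,0,0,0,0],[0,0,0,0,0,0],[0,0,0,0,0,0],[0,0,0,0,0,0],[0,0,0,0,0,0]], jaw=0.04, squeeze=8)

```text
time: 12.8
position: [0.6538, -0.133, 0.2373]
tool_rot: [0.255, 0.967, 0.0, 0.0]
ft_force: [-0.5, 0.5, 0.6]
grip_width: 0.0496
grip_force: 8.0
```

>>> step_arm(rows=[[0,0,0.01,0,0,0],[0,0,0.04,0,0,0],[-0.0314,0.0159,0,0,0,-3.06],[-0.0314,0.0159,0,0,0,-3.06],[-0.0314,0.0159,0,0,0,-3.06],[-0.0314,0.0159,0,0,0,-3.06],[-0.0314,0.0159,0,0,0,-3.06],[-0.0314,0.0159,0,0,0,-3.06],[-0.0314,0.0159,0,0,0,-3.06],[0,0,0,0,0,0],[0,0,0,0,0,0]])

```text
time: 14.18
position: [0.4352, -0.0221, 0.2879]
tool_rot: [0.43, 0.903, 0.0, 0.002]
ft_force: [1.0, -0.0, -0.4]
grip_width: 0.0499
grip_force: 8.0
```

>>> step_arm(rows=[[0,0,-0.025,0,0,0],[0,0,-0.02,0,0,0],[0,0,-0.012,0,0,0],[0,0,-0.008,0,0,0],[0,0,0,0,0,0],[0,0,0,0,0,0],[0,0,0,0,0,0]])

```text
time: 15.05
position: [0.4341, -0.0217, 0.2227]
tool_rot: [0.431, 0.903, 0.0, 0.001]
ft_force: [0.2, 0.2, -1.0]
grip_width: 0.0501
grip_force: 8.0
```

>>> step_arm(rows=[[0,0,-0.0025,0,0,0],[0,0,-0.001,0,0,0],[0,0,0,0,0,0],[0,0,0,0,0,0]])

```text
time: 15.55
position: [0.434, -0.0217, 0.2191]
tool_rot: [0.431, 0.903, 0.0, 0.0]
ft_force: [-0.5, -0.1, 5.8]
grip_width: 0.0499
grip_force: 8.0
```

>>> step_arm(rows=[[0,0,0,0,0,0],[0,0,0,0,0,0],[0,0,0,0,0,0],[0,0,0,0,0,0]], jaw=0.07)

```text
time: 16.05
position: [0.434, -0.0217, 0.2186]
tool_rot: [0.431, 0.903, -0.0, -0.0]
ft_force: [0.1, -1.0, -0.1]
grip_width: 0.069
grip_force: 0.0
```

>>> step_arm(rows=[[0,0,0.005,0,0,0],[0,0,0.02,0,0,0],[0,0,0.035,0,0,0],[0,0,0.025,0,0,0],[0,0.06,0,0,0,0],[0,0.06,0,0,0,0],[0,0.05,0,0,0,0],[0,0,0,0,0,0]], jaw=0.087)

```text
time: 17.05
position: [0.4333, 0.1511, 0.3041]
tool_rot: [0.428, 0.904, 0.0, 0.0]
ft_force: [0.4, 0.6, -1.0]
grip_width: 0.087
grip_force: 0.0
```

```bash
cat > s.py <<'E'
from h import *
import sys
spots=eval(sys.argv[1])
for n in("top","side"):
    c=camera(n);P=cloud(c)
    for nm,x,y,z,s in spots:
        m=(abs(P[...,2]-z)<.006)&(np.hypot(P[...,0]-x,P[...,1]-y)<s*.00075+.006)
        if m.sum()>20: report(nm,n,dict(confidence=1,extent=[0]),P[m],s)
    cv2.imwrite(f"pics/{n}{sys.argv[2]}.png",cv2.resize(c["pixels"][110:300,180:500],None,fx=2.4,fy=2.4))
E
python3 s.py '[("fan50",.434,-.022,.052,50),("fan60",.661,-.132,.05,60),("fan70",.654,-.136,.025,70)]' 3
```

```text
fan50 top 1 [0] n 172 z 0.0498 c [ 0.4327 -0.0207] ang 40.0 size [48.9 49.1] | rect [ 0.4327 -0.0206] [49.7 50. ] 38.6
fan60 top 1 [0] n 218 z 0.0474 c [ 0.6603 -0.1297] ang 58.0 size [58.8 59.3] | rect [ 0.6603 -0.1296] [59.8 61.7] 58.2
fan70 top 1 [0] n 241 z 0.0249 c [ 0.6521 -0.1313] ang 61.0 size [67.7 66.3] | rect [ 0.6543 -0.1318] [70.1 70.8] 58.8
fan50 side 1 [0] n 249 z 0.0503 c [ 0.4347 -0.0241] ang 41.0 size [49.9 50.7] | rect [ 0.4351 -0.024 ] [51.2 52.1] 38.7
fan60 side 1 [0] n 368 z 0.0487 c [ 0.6628 -0.1333] ang 58.0 size [59.9 58.6] | rect [ 0.6626 -0.1327] [62.9 60.5] 58.3
fan70 side 1 [0] n 323 z 0.0252 c [ 0.656  -0.1362] ang 58.0 size [68.2 69.1] | rect [ 0.6561 -0.1361] [71.2 70.1] 59.1
```

View pics/top3.png

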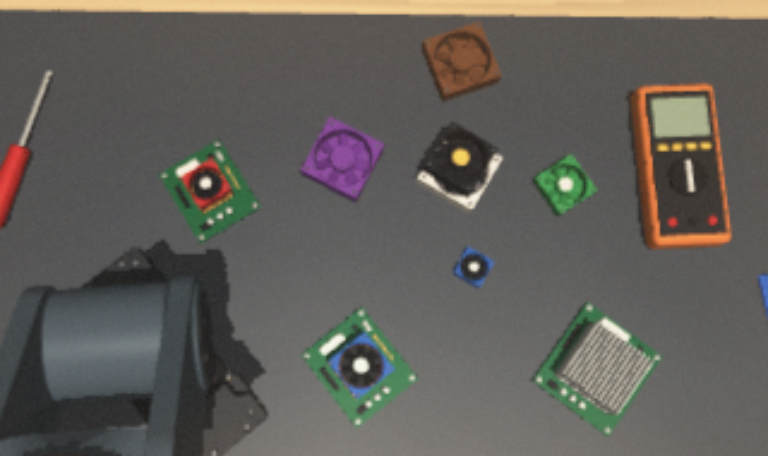

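>>> step_arm(rows=[[0.0284,-0.035,-0.003,0,0,2.4],[0.0284,-0.035,-0.003,0,0,2.4],[0.0284,-0.035,-0.003,0,0,2.4],[0.0284,-0.035,-0.003,0,0,2.4],[0.0284,-0.035,-0.003,0,0,2.4],[0.0284,-0.035,-0.003,0,0,2.4],[0.0284,-0.035,-0.003,0,0,2.4],[0.0284,-0.035,-0.003,0,0,2.4],[0,0,0,0,0,0],[0,0,0,0,0,0]])

```text
time: 18.4
position: [0.66, -0.1331, 0.2791]
tool_rot: [0.275, 0.961, 0.0, -0.001]
ft_force: [0.0, -0.0, -1.1]
grip_width: 0.0868
grip_force: 0.0
```

>>> step_arm(rows=[[0.001,0.001,-0.025,0,0,0],[0,0,-0.02,0,0,0],[0,0,-0.014,0,0,0],[0,0,-0.008,0,0,0],[0,0,0,0,0,0],[0,0,0,0,0,0]])

```text
time: 19.15
position: [0.6625, -0.1308, 0.2134]
tool_rot: [0.274, 0.962, -0.0, 0.001]
ft_force: [0.3, -0.3, 0.8]
grip_width: 0.0874
grip_force: 0.0
```

>>> step_arm(rows=[[0,0,0,0,0,0],[0,0,0,0,0,0],[0,0,0,0,0,0],[0,0,0,0,0,0],[0,0,0,0,0,0],[0,0,0,0,0,0]], jaw=0.05, squeeze=10)

```text
time: 19.9
position: [0.6622, -0.1307, 0.2129]
tool_rot: [0.274, 0.962, -0.0, 0.0]
ft_force: [0.2, 0.3, 1.5]
grip_width: 0.0598
grip_force: 10.0
```

>>> step_arm(rows=[[0,0,0.01,0,0,0],[0,0,0.035,0,0,0],[0,0,0.035,0,0,0],[-0.0205,0.0394,0,0,0,-4.2],[-0.0205,0.0394,0,0,0,-4.2],[-0.0205,0.0394,0,0,0,-4.2],[-0.0205,0.0394,0,0,0,-4.2],[-0.0205,0.0394,0,0,0,-4.2],[-0.0205,0.0394,0,0,0,-4.2],[-0.0205,0.0394,0,0,0,-4.2]])

```text
time: 21.15
position: [0.518, 0.1463, 0.2933]
tool_rot: [0.51, 0.86, 0.0, 0.0]
ft_force: [0.2, -0.2, -0.2]
grip_width: 0.06
grip_force: 10.0
```

>>> step_arm(rows=[[-0.0205,0.0394,0,0,0,-4.2],[-0.0205,0.0394,0,0,0,-4.2],[-0.0205,0.0394,0,0,0,-4.2],[0,0,0,0,0,0],[0,0,0,0,0,0],[0,0,0,0,0,0]])

```text
time: 21.9
position: [0.458, 0.2625, 0.2929]
tool_rot: [0.601, 0.799, 0.0, 0.0]
ft_force: [-0.5, -0.4, -0.5]
grip_width: 0.0599
grip_force: 10.0
```

>>> step_arm(rows=[[0,0.001,-0.025,0,0,0],[0,0,-0.02,0,0,0],[0,0,-0.012,0,0,0],[0,0,-0.006,0,0,0],[0,0,0,0,0,0],[0,0,0,0,0,0],[0,0,0,0,0,0]])

```text
time: 22.78
position: [0.4573, 0.2644, 0.2303]
tool_rot: [0.6, 0.8, 0.0, 0.0]
ft_force: [-0.4, 0.7, -1.0]
grip_width: 0.06
grip_force: 10.0
```

>>> step_arm(rows=[[0,-0.0005,-0.0015,0,0,0],[0,0,-0.001,0,0,0],[0,0,0,0,0,0],[0,0,0,0,0,0]])

```text
time: 23.28
position: [0.4572, 0.2639, 0.2278]
tool_rot: [0.6, 0.8, 0.0, 0.0]
ft_force: [-0.4, -0.7, 5.3]
grip_width: 0.0596
grip_force: 10.0
```

>>> step_arm(rows=[[0,0,0,0,0,0],[0,0,0,0,0,0],[0,0,0,0,0,0],[0,0,0,0,0,0]], jaw=0.08)

```text
time: 23.78
position: [0.4572, 0.2638, 0.2271]
tool_rot: [0.601, 0.8, -0.0, -0.0]
ft_force: [-0.2, -0.3, -0.8]
grip_width: 0.0794
grip_force: 0.0
```

>>> step_arm(rows=[[0,0,0.005,0,0,0],[0,0,0.02,0,0,0],[0,0,0.035,0,0,0],[0,0,0.025,0,0,0],[0,-0.06,0,0,0,4],[0,-0.06,0,0,0,4],[0,-0.06,0,0,0,4],[0,0,0,0,0,0]], jaw=0.087)

```text
time: 24.78
position: [0.4576, 0.0803, 0.3126]
tool_rot: [0.517, 0.856, -0.0, 0.0]
ft_force: [0.2, -0.8, 0.5]
grip_width: 0.0871
grip_force: 0.0
```

```bash
python3 s.py '[("fan60",.457,.264,.065,60),("fan70",.654,-.135,.025,70)]' 4
```

```text
fan60 top 1 [0] n 207 z 0.0633 c [0.4554 0.2655] ang 14.0 size [59.4 56.8] | rect [0.4557 0.2647] [59.7 60.7] 16.6
fan70 top 1 [0] n 291 z 0.0223 c [ 0.6541 -0.1317] ang 61.0 size [68.8 69.1] | rect [ 0.6543 -0.132 ] [69.9 71.1] 59.5
fan60 side 1 [0] n 57 z 0.0627 c [0.4667 0.2471] ang 37.0 size [61.6 41.7] | rect [0.4597 0.2538] [59.4 49.9] 15.9
fan70 side 1 [0] n 474 z 0.0239 c [ 0.6565 -0.1357] ang 58.0 size [69.8 68.6] | rect [ 0.6566 -0.1352] [72.1 70.1] 59.5
```

View pics/side4.png

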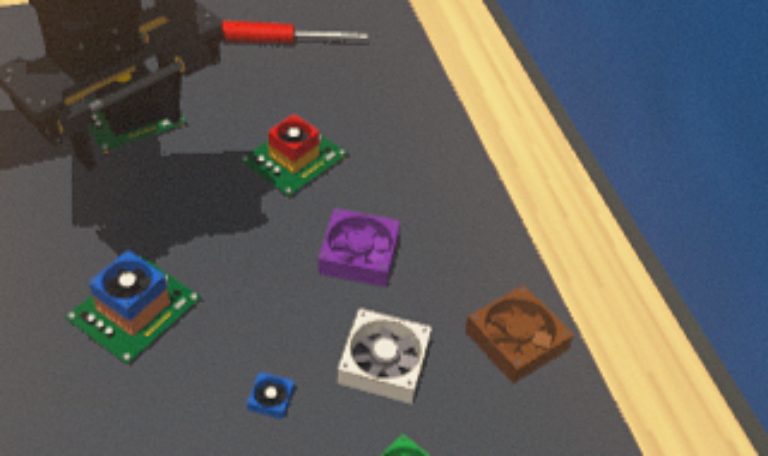

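>>> step_arm(rows=[[0.0248,-0.0272,-0.006,0,0,3.93],[0.0248,-0.0272,-0.006,0,0,3.93],[0.0248,-0.0272,-0.006,0,0,3.93],[0.0248,-0.0272,-0.006,0,0,3.93],[0.0248,-0.0272,-0.006,0,0,3.93],[0.0248,-0.0272,-0.006,0,0,3.93],[0.0248,-0.0272,-0.006,0,0,3.93],[0.0248,-0.0272,-0.006,0,0,3.93],[0,0,0,0,0,0],[0,0,0,0,0,0]])

```text
time: 26.12
position: [0.6553, -0.1316, 0.2638]
tool_rot: [0.261, 0.965, 0.0, -0.001]
ft_force: [-0.6, 0.1, 0.2]
grip_width: 0.0869
grip_force: 0.0
```

>>> step_arm(rows=[[0,-0.0015,-0.02,0,0,0],[0,0,-0.02,0,0,0],[0,0,-0.018,0,0,0],[0,0,-0.01,0,0,0],[0,0,-0.007,0,0,0],[0,0,0,0,0,0],[0,0,0,0,0,0]])

```text
time: 27.0
position: [0.6559, -0.1355, 0.1898]
tool_rot: [0.262, 0.965, -0.0, 0.001]
ft_force: [0.0, 0.1, 0.3]
grip_width: 0.0869
grip_force: 0.0
```

>>> step_arm(rows=[[0,0,0,0,0,0],[0,0,0,0,0,0],[0,0,0,0,0,0],[0,0,0,0,0,0],[0,0,0,0,0,0],[0,0,0,0,0,0]], jaw=0.06, squeeze=10)

```text
time: 27.75
position: [0.6558, -0.1352, 0.1897]
tool_rot: [0.262, 0.965, 0.0, 0.0]
ft_force: [-0.2, 0.7, 4.1]
grip_width: 0.0703
grip_force: 10.0
```

>>> step_arm(rows=[[0,0,0.01,0,0,0],[0,0,0.04,0,0,0],[0,0,0.04,0,0,0],[-0.0316,-0.0212,0,0,0,-0.9],[-0.0316,-0.0212,0,0,0,-0.9],[-0.0316,-0.0212,0,0,0,-0.9],[-0.0316,-0.0212,0,0,0,-0.9],[-0.0316,-0.0212,0,0,0,-0.9],[-0.0316,-0.0212,0,0,0,-0.9],[-0.0316,-0.0212,0,0,0,-0.9],[0,0,0,0,0,0],[0,0,0,0,0,0]])

```text
time: 29.25
position: [0.4346, -0.2838, 0.2794]
tool_rot: [0.315, 0.949, -0.0, 0.0]
ft_force: [0.4, -0.2, -0.5]
grip_width: 0.0695
grip_force: 10.0
```

>>> step_arm(rows=[[0,0,-0.018,0,0,0],[0,0,-0.012,0,0,0],[0,0,-0.008,0,0,0],[0,0,0,0,0,0],[0,0,0,0,0,0],[0,0,0,0,0,0]])

```text
time: 30.0
position: [0.4345, -0.2838, 0.2417]
tool_rot: [0.315, 0.949, -0.0, 0.0]
ft_force: [-0.5, 0.2, -1.2]
grip_width: 0.07
grip_force: 10.0
```

>>> step_arm(rows=[[0,0,-0.003,0,0,0],[0,0,-0.0015,0,0,0],[0,0,0,0,0,0],[0,0,0,0,0,0]])

```text
time: 30.5
position: [0.4344, -0.2838, 0.2376]
tool_rot: [0.315, 0.949, -0.0, 0.0]
ft_force: [-1.3, 0.5, 5.1]
grip_width: 0.0701
grip_force: 10.0
```

>>> step_arm(rows=[[0,0,0,0,0,0],[0,0,0,0,0,0],[0,0,0,0,0,0],[0,0,0,0,0,0]], jaw=0.087)

```text
time: 31.0
position: [0.4344, -0.2837, 0.2366]
tool_rot: [0.315, 0.949, 0.0, -0.0]
ft_force: [0.7, 0.1, -0.7]
grip_width: 0.0861
grip_force: 0.0
```

>>> step_arm(rows=[[0,0,0.005,0,0,0],[0,0,0.02,0,0,0],[0,0,0.035,0,0,0],[0,0,0.04,0,0,0],[0,0.05,0,0,0,0],[0,0.05,0,0,0,0],[0,0.05,0,0,0,0],[0,0,0,0,0,0],[0,0,0,0,0,0]])

```text
time: 32.12
position: [0.4348, -0.1341, 0.3372]
tool_rot: [0.314, 0.949, -0.0, 0.001]
ft_force: [0.6, 0.1, 0.3]
grip_width: 0.0869
grip_force: 0.0
```

```bash
python3 s.py '[("fan70",.4346,-.2835,.073,70),("fan60",.457,.264,.065,60),("fan50",.434,-.022,.052,50),("fan40",.6306,.15,.046,40)]' 5
```

```text
fan60 top 1 [0] n 281 z 0.0630 c [0.4557 0.2644] ang 16.0 size [59.5 59.1] | rect [0.4558 0.2646] [60.7 61.3] 15.8
fan50 top 1 [0] n 169 z 0.0497 c [ 0.4327 -0.0206] ang 40.0 size [48.8 49.1] | rect [ 0.4327 -0.0207] [49.6 50. ] 38.7
fan40 top 1 [0] n 112 z 0.0440 c [0.6293 0.1507] ang 31.0 size [39.7 39.6] | rect [0.6299 0.1511] [41.3 40.3] 32.6
fan70 side 1 [0] n 831 z 0.0720 c [ 0.4347 -0.2854] ang 53.0 size [69.3 69.4] | rect [ 0.4346 -0.2849] [71.3 71.1] 53.5
fan60 side 1 [0] n 86 z 0.0627 c [0.4733 0.2646] ang 13.0 size [29.8 62.9] | rect [0.4768 0.2645] [31.8 67.6] 3.7
fan50 side 1 [0] n 181 z 0.0500 c [ 0.4348 -0.0244] ang 40.0 size [48.7 49.8] | rect [ 0.4345 -0.0239] [50.7 51.7] 39.6
fan40 side 1 [0] n 124 z 0.0441 c [0.6315 0.1472] ang 33.0 size [40.8 40.3] | rect [0.6311 0.1477] [41.6 42.8] 33.2
```

View pics/top5.png

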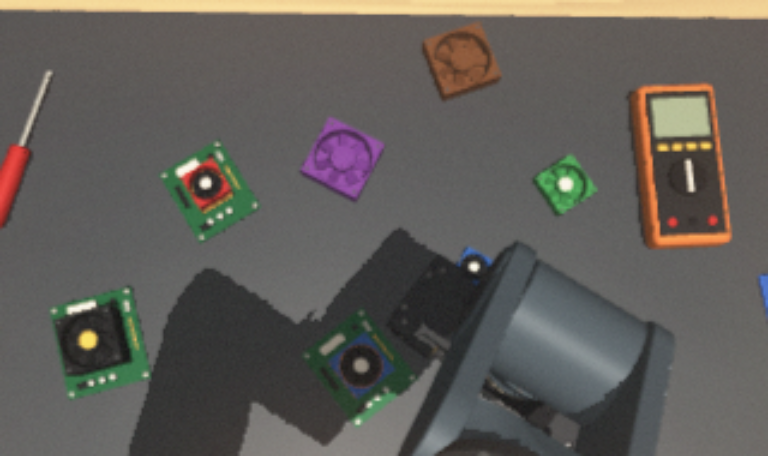

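All four fans sit centred (within about 1 mm) and square on their heatsinks, the bystanders are undisturbed, and the gripper is clear.

```bash
python3 -c "
from rig import hand_in
print(hand_in())"
```

```text
the job is handed in; nothing more can be done
None
```

The job is handed in: all four fans are on the heatsinks of their own size, each within about 1–2 mm of centre and square in the last camera check, and the multimeter and screwdriver were not touched; no verdict came back.

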